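Lids back on the kitchen canisters

TASK

The clean wooden lids are stacked on the black rubber trivet: take the stack apart from the top down and put each lid on the open ceramic canister of its own shape and size, lying flat and centred on the rim, square lids lined up with their canister's sides. Leave the canisters standing where they are, and do not disturb the steel screw-top canister or the spoon rest with the scoop.

Things in the scene. Friction and masses are not known exactly. Their poses are not given: they have to be found in the camera images.
- lid_small_round_center (a point): The small round lid: a plain solid wooden round disc 36 mm in diameter and 20 mm thick, flat above and below, about 18 g. At the start it is the top of the stack, lying flat. The point is its centre, 10 mm above its underside; z up.
- lid_small_square_center (a point): The small square lid: a plain solid wooden square block 44 x 44 mm and 20 mm thick, sides along its x and y axes, flat above and below, about 28 g. At the start it is the second one from the top of the stack, lying flat. The point is its centre, 10 mm above its underside; z up.
- lid_big_round_center (a point): The big round lid: a plain solid wooden round disc 62 mm in diameter and 20 mm thick, flat above and below, about 45 g. At the start it is the third one from the top of the stack, lying flat. The point is its centre, 10 mm above its underside; z up.
- lid_big_square_center (a point): The big square lid: a plain solid wooden square block 68 x 68 mm and 20 mm thick, sides along its x and y axes, flat above and below, about 60 g. At the start it is the bottom of the stack, on a fixed round black rubber trivet 112 mm across and 10 mm high, lying flat. The point is its centre, 10 mm above its underside; z up.
- can_small_round_rim (a point): The small round canister: empty blue-glazed ceramic, round, 32 mm outside diameter, 70 mm tall, walls 5 mm, open top, loose on the counter, about 200 g. The point is the centre of its mouth at the height of the rim; z up. Its lid simply lies on the rim, overhanging 2 to 4 mm all round when centred.
- can_small_square_rim (a point): The small square canister: empty blue-glazed ceramic, square, 38 x 38 mm outside with sides along its x and y axes, 80 mm tall, walls 5 mm, open top, loose on the counter, about 250 g. The point is the centre of its mouth at the height of the rim; z up. Its lid simply lies on the rim, overhanging 2 to 4 mm all round when centred.
- can_big_round_rim (a point): The big round canister: empty blue-glazed ceramic, round, 54 mm outside diameter, 90 mm tall, walls 5 mm, open top, loose on the counter, about 400 g. The point is the centre of its mouth at the height of the rim; z up. Its lid simply lies on the rim, overhanging 2 to 4 mm all round when centred.
- can_big_square_rim (a point): The big square canister: empty blue-glazed ceramic, square, 60 x 60 mm outside with sides along its x and y axes, 100 mm tall, walls 5 mm, open top, loose on the counter, about 450 g. The point is the centre of its mouth at the height of the rim; z up. Its lid simply lies on the rim, overhanging 2 to 4 mm all round when centred.
- steel_canister_top (a point): Bystander: stainless canister with its screw-top on, 98 mm in diameter, 147 mm tall, loose. The point is the centre of its top.
- spoon_rest: Bystander: low round white ceramic spoon rest, 100 mm across, holding a small red plastic scoop (whole 40 mm high, handle sticking out 80 mm from the centre along +y), loose. Origin at the centre of its underside.
There are look-alikes about, which are no part of the job. What is shaped like the part that bears can_small_square_rim but red is not meant.

How it is judged (in metres and radians):
On the way, in this order (a step that is already met when the one before it is completed fails the run):
1. the small round lid lies on the small round canister, let go (horizontal distance between lid_small_round_center and can_small_round_rim below 0.01 m and z of lid_small_round_center in the frame of can_small_round_rim between 0.006 and 0.014 m and angle between lid_small_round_center's own z axis and vertical below 0.1 rad and contact force between lid_small_round and the fingers below 0.1 N), for 0.2 s.
2. the small square lid lies on the small square canister, let go (horizontal distance between lid_small_square_center and can_small_square_rim below 0.01 m and z of lid_small_square_center in the frame of can_small_square_rim between 0.006 and 0.014 m and angle between lid_small_square_center's own z axis and vertical below 0.1 rad and contact force between lid_small_square and the fingers below 0.1 N and (angle between the x axis of lid_small_square_center and the x axis of can_small_square_rim, either way round below 0.2 rad or angle between the x axis of lid_small_square_center and the y axis of can_small_square_rim, either way round below 0.2 rad)), for 0.2 s.
3. the big round lid lies on the big round canister, let go (horizontal distance between lid_big_round_center and can_big_round_rim below 0.01 m and z of lid_big_round_center in the frame of can_big_round_rim between 0.006 and 0.014 m and angle between lid_big_round_center's own z axis and vertical below 0.1 rad and contact force between lid_big_round and the fingers below 0.1 N), for 0.2 s.
4. the big square lid lies on the big square canister, let go (horizontal distance between lid_big_square_center and can_big_square_rim below 0.01 m and z of lid_big_square_center in the frame of can_big_square_rim between 0.006 and 0.014 m and angle between lid_big_square_center's own z axis and vertical below 0.1 rad and contact force between lid_big_square and the fingers below 0.1 N and (angle between the x axis of lid_big_square_center and the x axis of can_big_square_rim, either way round below 0.2 rad or angle between the x axis of lid_big_square_center and the y axis of can_big_square_rim, either way round below 0.2 rad)), for 0.2 s.
At the end, for the whole second after the job is handed in: Each lid lies flat (0.1 rad) on the rim of the canister of its shape and size, centred within 10 mm, within 4 mm of seated height, square lids within 0.2 rad of its sides (any way round), let go and at rest; canisters upright, within 30 mm of where they stood (all of step 1 and all of step 2 and all of step 3 and all of step 4 and linear speed of each of lid_small_round, lid_small_square, lid_big_round, lid_big_square below 0.02 m/s and angle between each of can_small_round_rim, can_small_square_rim, can_big_round_rim, can_big_square_rim's own z axis and vertical below 0.1 rad and distance of each of can_small_round_rim, can_small_square_rim, can_big_round_rim, can_big_square_rim from where it was at the start of the episode below 0.03 m); the robot touches nothing.
It fails at once if a canister is knocked over (angle between any of can_small_round_rim, can_small_square_rim, can_big_round_rim, can_big_square_rim's own z axis and vertical above 0.5 rad).
It fails at once if the steel screw-top canister is pushed more than 30 mm or knocked over (distance of steel_canister_top from where it was at the start of the episode above 0.03 m).
It fails at once if the spoon rest is pushed more than 30 mm (distance of spoon_rest from where it was at the start of the episode above 0.03 m).
It also fails if it takes over 99 s, if anything falls off the work surface, if the arm or the gripper's body presses on something with over 40 N, if the wrist force passes 120 N, or if a joint passes its speed limit or range.

ROBOT

A 6-joint arm with a two-finger parallel gripper is mounted at the origin on the work surface. World frame = base frame: x ahead of the robot, y to its left, z up, the work surface at z = 0. Lengths are in mm, angles in degrees, forces in N, time in s.
With the tool pointing down it reaches from about 350 to 850 mm from the base axis. Payload 8.1 kg.
Tool frame: the origin (TCP) lies midway between the tips of the shut fingers; the grasp point (between the pads) lies 19 mm behind it (r.grasp_offset is the distance from the TCP to the grasp point, in mm); z points along the fingers, x is the direction in which the jaws open and shut, and the axes are right-handed (so a half turn about z gives the same grasp; the last joint's range is limited). The gripper opens to 85 mm and grips with 20 to 120 N. Pads are 22 mm wide; open, the fingers measure 114 mm over their backs; the gripper's body (76 mm by 85 mm) begins 54 mm behind the grasp point. The pads swing forward as they close: fully open they stand 13 mm farther back than shut.
Start: joints at [58.19, 7.471, 85.268, -0, 87.261, -4.893], TCP at [271.605, 535.01, 193.992] pointing down, gripper open.
Joint ranges: [-169.43, 169.43], [-51.17, 129.36], [1.28, 143.12], [-76.62, 256.62], [0, 156.53], [-152.29, 152.29]. Speed limits (degrees/s): [136.94, 136.94, 159.86, 180, 180, 180].

INTERFACE

Orientations are given as [roll, pitch, yaw] about the fixed x, y, z axes, in that order (R = Rz(yaw) Ry(pitch) Rx(roll)).
In Python, from bench import r, optics, hand_in gives the robot as it stands.
- The arm moves only by the shell command python3 -m pendant 'ROWS' [FORCE]. ROWS is JSON, a list of rows, each a list of 5 numbers: the opening, from 0 (shut) to 1 (fully open), then the shift along the tool's x, y, z in mm, then the turn about the tool's z in degrees. A call has 1 to 10 rows; each row shifts and turns the commanded pose from where the row before left it, along the tool's axes as they then stand; what a row does not reach is not made up. A row lasts 1/10 s, in which the tool goes at most 50 mm and 8.59 degrees, less where a joint would pass 70% of its speed; a pose out of reach is approached as far as the arm can. A call with a gripper value outside its range is refused whole. The fingers move at their own pace and stop on an object; FORCE is the grip in N (left out, the last holds). Time passes only in rows, so rows that do not move let the fingers close. It gives the time, the measured TCP pose, the force and the opening at its end, in the units of the state.
- r.sense(): the state, without advancing time (a new reading comes with each control period).
- optics.snapshot(name): name is "scene" or "top" or "wrist"; returns (picture, depth): 420x560x3 uint8, blue, green, red; 420x560 float32, mm along the optical axis (not along the pixel's ray), 0 where there is no reading.
- optics.camera_params(name): a dict with "camera_matrix" (3x3 intrinsics, pixels), "k1" (the pictures are not rectified: a ray, as slopes to the right and down, at radius r is drawn at 1 + k1 r^2 times it, then the intrinsics apply), "eye" and "orientation" of the camera in the world. Camera axes: x right, y down, z forward; pixel columns grow to the right and rows downward; lengths in mm; the calibration is good to about 2 mm. A picture is of the moment at which its call begins: read the wrist's pose just before it. camera_params takes no time and is no camera call; for the wrist camera it gives the pose at the moment of the call.
- hand_in(): hands the job in, once; it reports no verdict.
Trained networks look in the newest picture that a camera, given by its name, has taken for a name from the list of things; names that differ only in an ending like _2 or _b are one class to them, and where a whole thing is asked for, a point or a joint stands for the part that bears it (a point fixed in the world has none). Each returns a list of dicts, best first, with "score" (0 to 1); they miss things now and then, are a little off and sometimes report something else, mostly with a low value. They report only what shows in the picture. A call takes as long as a camera call. They do not tell look-alikes from the thing itself.
- optics.search_frame(camera, query): "at" ([x, y, z] in mm, in world coordinates, good to about 4 mm: the middle of the surface that is visible of it).
The state is a dict: "time": time; "joint_pos": joint angles; "qd": joint speeds; "joint_efforts": joint torques, N m; "tool_pos": TCP position; "tcp_rot": TCP orientation; "ft_force": force on the tool from outside, world axes, zero at the start; "wrist_torque": the same for the moment, N m; "finger_gap": finger opening in mm.
Only numpy, scipy, OpenCV 4.12 (cv2) and the standard library are available. Lean on these libraries where they do the work, as an engineer would, in place of code of your own. Each camera call takes 0.05 s, during which the arm holds its last target. There are 200 camera calls.

## Working session

There is one attempt and no reset: what is moved stays moved. The work goes in short steps, Python scripts to look and compute and a shell command to move; the robot and the scene stay as the last step left them, time stands still between calls to the robot, and variables do not carry over. Pictures are saved under pics/ and viewed, about 12 in all and at most 16, crops included, and the job is handed in when it is done.

```bash
ls; mkdir -p pics; python3 - <<'E'
from bench import r, optics
import cv2,numpy as np
s=r.sense();print(s)
for n in("scene","top"):
    p,d=optics.snapshot(n);cv2.imwrite(f"pics/{n}0.png",p);np.save(f"pics/{n}0.npy",d)
    c=optics.camera_params(n);print(n,c)
E
```

```text
pics
{'time': 0.0, 'joint_pos': array([ 5.81910932e+01,  7.51375135e+00,  8.53292637e+01,  1.16601056e-04,
        8.72624742e+01, -4.89234974e+00]), 'qd': array([ 0.03966654, -0.07909065,  0.00624243, -0.03791683, -0.00477267,
        0.02978769]), 'joint_efforts': array([ 1.67509279e-03, -5.69404328e+01, -5.00544691e+01, -1.93723071e-05,
        1.48972141e-02, -4.66480606e-05]), 'tool_pos': array([271.25970093, 534.48433884, 192.95879868]), 'tcp_rot': array([-1.79990887e+02,  1.05095022e-01,  6.30834456e+01]), 'ft_force': array([0.04937371, 0.49337432, 0.9736756 ]), 'wrist_torque': array([-0.03029176,  0.02251743,  0.01130345]), 'finger_gap': 85.38750941519474}
scene {'camera_matrix': array([[475.08562357,   0.        , 283.77258018],
       [  0.        , 475.08562357, 209.20761   ],
       [  0.        ,   0.        ,   1.        ]]), 'k1': 0.04205216228225302, 'eye': array([927.67684425, 560.41030238, 979.17343227]), 'orientation': array([-138.06808614,   -1.0561921 ,  149.60240649])}
top {'camera_matrix': array([[446.40304254,   0.        , 279.24394786],
       [  0.        , 446.40304254, 213.91466727],
       [  0.        ,   0.        ,   1.        ]]), 'k1': -0.04171484316683728, 'eye': array([ 494.74780972,  -71.34941567, 1085.23143598]), 'orientation': array([-177.11795625,   -0.94290151,  -89.38574182])}
```

View pics/top0.png

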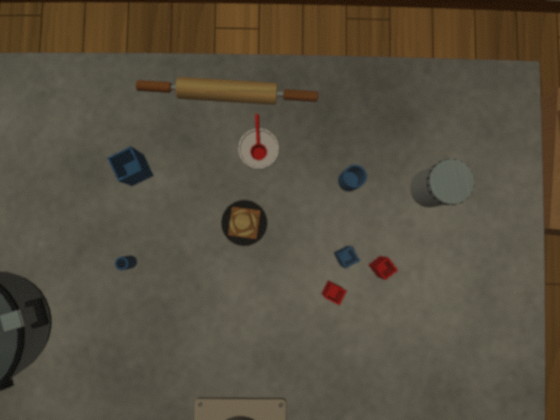

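View pics/scene0.png

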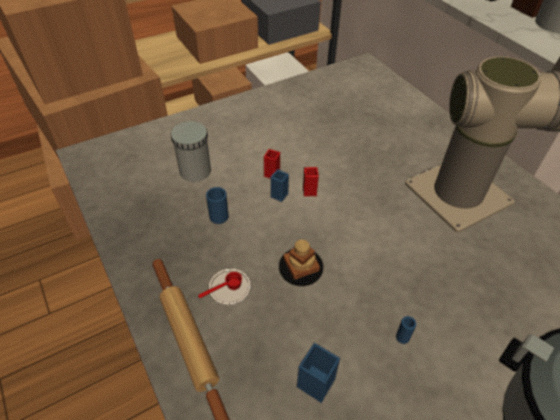

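The top view shows the stack at px (243,222), small round can (126,262), big square can (130,166), big round can (352,178), small square can (346,257), and red look-alikes at (383,267) and (334,292).

```bash
cat > h.py <<'E'
from bench import r, optics
import cv2,numpy as np
from scipy.spatial.transform import Rotation as R
def cloud(c,d):
    K=c["camera_matrix"];v,u=np.indices(d.shape)
    x=(u-K[0,2])/K[0,0];y=(v-K[1,2])/K[1,1];a,b=x.copy(),y.copy()
    for _ in range(5):
        f=1+c["k1"]*(a*a+b*b);a,b=x/f,y/f
    P=np.stack([a*d,b*d,d],-1)
    return P@R.from_euler('xyz',c["orientation"],degrees=True).as_matrix().T+c["eye"]
def rect(pts):
    (cx,cy),(w,h),a=cv2.minAreaRect(pts[:,:2].astype(np.float32));return np.round([cx,cy,w,h,a],1)
def isblue(p):
    q=p.astype(int);return (q[...,0]>q[...,2]+25)
def snap(n):
    c=optics.camera_params(n);p,d=optics.snapshot(n);return p,d,cloud(c,d)
E
python3 - <<'E'
from h import *
for n in("top","scene"):
    p=cv2.imread(f"pics/{n}0.png");d=np.load(f"pics/{n}0.npy");P=cloud(optics.camera_params(n),d)
    print(n,"table z",np.median(P[200:400,100:200,2][d[200:400,100:200]>0]))
    m=(isblue(p)&(d>0)).astype(np.uint8)
    k,l,st,ce=cv2.connectedComponentsWithStats(m)
    for i in range(1,k):
        if st[i,4]<60:continue
        q=P[l==i];z=np.percentile(q[:,2],95);t=q[abs(q[:,2]-z)<6]
        print("blue",ce[i].round(),"ztop",round(z,1),len(t),rect(t),t.mean(0).round(1))
p=cv2.imread("pics/top0.png");d=np.load("pics/top0.npy");P=cloud(optics.camera_params("top"),d)
for (u,v) in((243,222),(450,183),(258,148)):
    w=P[v-25:v+25,u-25:u+25].reshape(-1,3);print(u,v)
    for lo,hi in((4,15),(20,34),(40,54),(60,74),(82,96),(140,155)):
        t=w[(w[:,2]>lo)&(w[:,2]<hi)]
        if len(t)>8:print(lo,len(t),rect(t),t[:,2].mean().round(1))
E
```

```text
top table z -0.4134914505671077
blue [131. 166.] ztop 101.7 102 [652.5 257.   59.2  56.   23.8] [649.2 242.3  99.4]
blue [352. 179.] ztop 90.8 73 [ 626.6 -254.3   50.1   37.5   81.9] [ 622.7 -248.7   88.9]
blue [345. 256.] ztop 81.7 55 [ 453.2 -233.2   22.8   42.    75. ] [ 453.7 -233.    79.6]
scene table z -2.3068124033238746
blue [279. 183.] ztop 78.4 69 [ 452.4 -239.9   38.1   34.7   30. ] [ 452.6 -238.    76.7]
blue [217. 204.] ztop 87.5 93 [ 635.2 -251.6   52.9   46.3   67.3] [ 634.8 -248.    86. ]
blue [407. 328.] ztop 70.4 71 [432.2 273.4  27.9  27.6   8.8] [434.4 274.3  68.4]
blue [317. 371.] ztop 99.9 263 [654.9 263.5  59.5  59.   26.2] [656.6 267.   98.2]
243 222
4 858 [ 5.308e+02 -3.000e-01  1.157e+02  1.188e+02  2.900e+00] 9.5
20 262 [528.1  -4.9  68.5  67.7  82.5] 29.4
40 180 [527.4  -3.9  59.4  59.1  46.2] 49.4
60 171 [528.4  -3.9  43.9  44.2  16.5] 69.2
82 199 [ 5.294e+02 -5.400e+00  3.350e+01  3.360e+01  4.000e-01] 89.5
450 183
20 10 [ 572.8 -448.8   26.3    2.1   81.9] 26.0
40 13 [ 608.4 -435.2   91.3   33.    23.2] 48.2
60 20 [ 607.9 -429.3   87.7   27.9   19.3] 67.3
82 40 [ 608.7 -427.2   87.8   32.3   16.9] 89.4
140 1606 [ 617.3 -455.2   99.4   96.7   71.1] 146.2
258 148
4 1017 [710.1 -33.9 118.6 110.3   1. ] 8.6
20 102 [715.5 -41.5  39.8  77.5  77.4] 30.1
```

```bash
cat >> h.py <<'E'
def go(x,y,z,yaw=None):
    "tool-frame shift to get TCP to x,y,z without turning; turn to reach yaw (mod 180)"
    s=r.sense();M=R.from_euler('xyz',s["tcp_rot"],degrees=True).as_matrix()
    print("from",s["tool_pos"].round(1),s["tcp_rot"].round(1),"t",round(s["time"],1),"shift",(M.T@(np.array([x,y,z])-s["tool_pos"])).round(1),end=" ")
    if yaw is not None:print("turn",round(-((yaw-s["tcp_rot"][2]+90)%180-90),1),end="")
    print()
E
python3 -m pendant '[[1,0,0,-40,0],[1,-30,39,-7,0],[1,-30,39,-10,0],[1,-30,39,-10,0],[1,-30,39,0,0],[1,-30,39,0,0],[1,-30,39,0,0],[1,-30,39,0,0],[1,-30,39,0,0],[1,-30,39,0,0]]'
python3 -c "
from h import *
go(528,-4,260,16.5)
c=optics.camera_params('wrist');print(c)"
```

```text
time: 1.1
tool_pos: [462.4, 133.8, 260.6]
tcp_rot: [-180.0, 0.0, 63.1]
ft_force: [0.8, 0.1, -0.3]
finger_gap: 85.5
from [462.4 133.8 260.6] [-180.     0.    63.1] t 1.1 shift [-93.2 120.9   0.6] turn 46.6
{'camera_matrix': array([[376.86433542,   0.        , 283.29270731],
       [  0.        , 376.86433542, 205.5803997 ],
       [  0.        ,   0.        ,   1.        ]]), 'k1': 0.02906925183535709, 'eye': array([402.82644184, 163.219924  , 441.61357911]), 'orientation': array([ 1.64849761e+02, -6.51905890e-02,  6.31360881e+01])}
```

```bash

python3 -m pendant '[[1,-31,39,0,0],[1,-31,41,0,0],[1,-31,41,0,0],[1,0,0,0,7.75],[1,0,0,0,7.75],[1,0,0,0,7.75],[1,0,0,0,7.75],[1,0,0,0,7.75],[1,0,0,0,7.75],[1,0,0,0,0]]'
python3 - <<'E'
from h import *
p,d,P=snap("wrist");cv2.imwrite("pics/w1.png",p)
w=P.reshape(-1,3);w=w[(abs(w[:,0]-528)<80)&(abs(w[:,1]+4)<80)&(d.ravel()>0)]
for lo,hi in((4,15),(24,34),(44,54),(64,74),(84,96)):
    t=w[(w[:,2]>lo)&(w[:,2]<hi)]
    if len(t)>8:print(lo,len(t),rect(t),t[:,2].mean().round(1))
go(529,-5,150,16.5)
E
```

```text
time: 2.1
tool_pos: [526.4, 0.6, 260.4]
tcp_rot: [-180.0, 0.0, 16.5]
ft_force: [0.2, 0.6, -0.2]
finger_gap: 85.6
4 3471 [533.9   3.1 125.8 119.1  12.8] 10.9
24 1010 [527.1  -4.3  68.   68.   82.7] 30.6
44 737 [525.7  -2.4  60.8  59.6  57.2] 50.8
64 798 [527.1  -3.1  43.7  43.9  16.6] 70.8
84 1097 [528.   -4.2  34.3  35.5  16.1] 90.8
from [526.5   0.6 260.5] [-180.     0.    16.7] t 2.1 shift [  0.9   6.1 110.5] turn 0.2
```

View pics/w1.png

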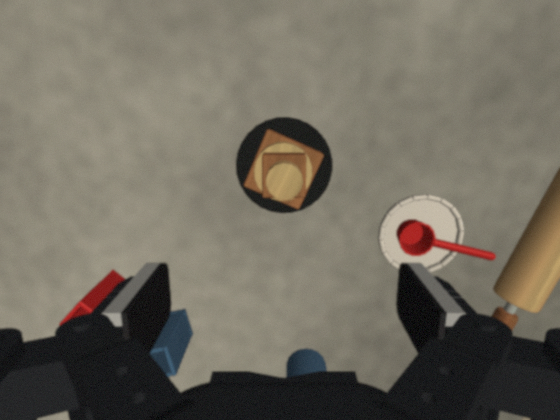

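Stack at px (285,165); estimates agree with the top view. Descend on the top lid.

```bash

python3 -m pendant '[[1,0,5,40,0],[1,0,0,45,0],[1,0,0,45,0],[1,0,0,40,0],[1,0,0,19,0],[1,0,0,0,0],[0,0,0,0,0],[0,0,0,0,0],[0,0,0,0,0],[0,0,0,0,0]]' 25
python3 -m pendant '[[0,0,0,0,0],[0,0,0,0,0],[0,0,0,0,0],[0,0,0,0,0]]'
```

```text
time: 3.15
tool_pos: [529.3, -4.3, 73.4]
tcp_rot: [179.9, -0.1, 16.6]
ft_force: [-0.9, -0.5, 0.2]
finger_gap: 28.1
time: 3.55
tool_pos: [528.1, -4.2, 71.9]
tcp_rot: [-180.0, 0.0, 16.6]
ft_force: [0.0, -0.7, -0.8]
finger_gap: -0.1
```

```bash

python3 - <<'E'
from h import *
print(r.sense())
p,d,P=snap("wrist");cv2.imwrite("pics/w2.png",p)
p,d,P=snap("scene");cv2.imwrite("pics/s2.png",cv2.resize(p[200:320,220:380],None,fx=5,fy=5))
E
```

```text
{'time': 3.55, 'joint_pos': array([-6.02236751e+00,  1.74221126e+00,  1.04399976e+02, -8.93796202e-04,
        7.38615998e+01, -2.26057842e+01]), 'qd': array([ 0.00513878,  0.11005928,  0.00078844,  0.02962234, -0.04547184,
        0.06909392]), 'joint_efforts': array([ 7.04751128e-04, -4.85464668e+01, -4.69185913e+01, -3.61239263e-04,
        1.09642246e-03, -1.60283184e-03]), 'tool_pos': array([528.12095993,  -4.23812572,  71.90059443]), 'tcp_rot': array([-1.79999337e+02,  3.82655035e-03,  1.65836652e+01]), 'ft_force': array([ 0.00538282, -0.71913678, -0.80091446]), 'wrist_torque': array([ 0.01075474, -0.06606187, -0.00795862]), 'finger_gap': -0.12134287232681781}
```

View pics/w2.png

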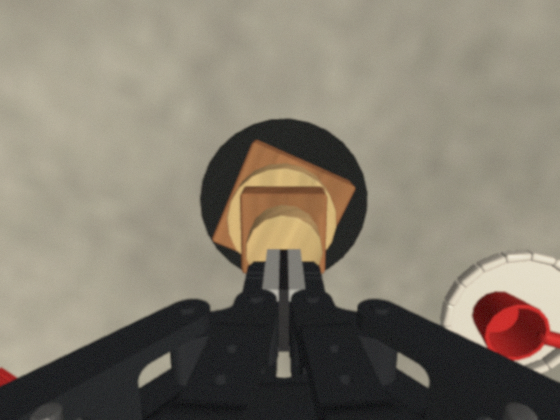

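View pics/s2.png

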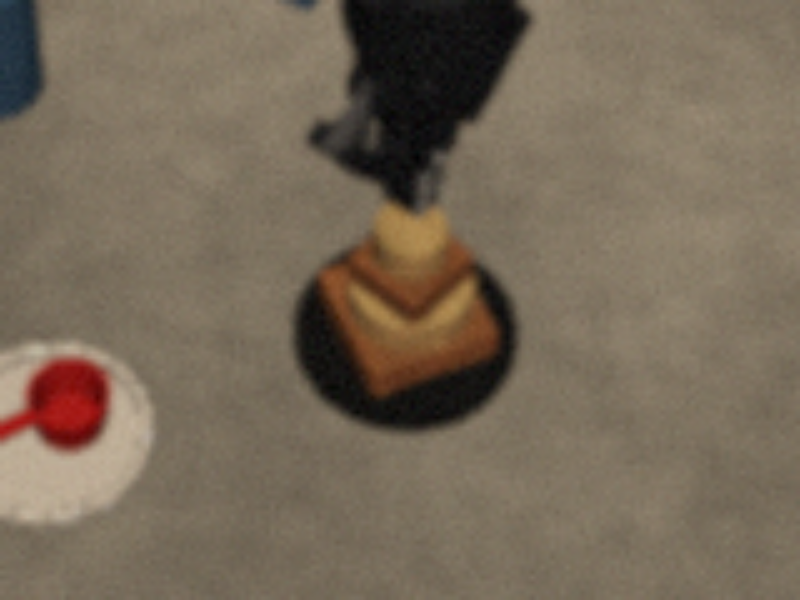

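The stack is untouched: the fingers are shut just above the lid, with the tips at px (285,255). I'll measure where the tips really are.

```bash

python3 - <<'E'
from h import *
print(r.grasp_offset)
p,d,P=snap("wrist")
for v in range(200,300,6): print(v,[ (P[v,u].round(0).tolist(),int(d[v,u])) for u in (273,285,297)])
p,d,P=snap("top")
w=P.reshape(-1,3);w=w[(abs(w[:,0]-528)<60)&(abs(w[:,1]+4)<60)&(d.ravel()>0)]
for lo,hi in((24,34),(44,54),(64,74),(84,96)):
    t=w[(w[:,2]>lo)&(w[:,2]<hi)]
    if len(t)>8:print(lo,len(t),rect(t),t[:,2].mean().round(1))
E
```

```text
18.700000000000003
200 [([517.0, 13.0, 72.0], 186), ([523.0, 14.0, 70.0], 188), ([528.0, 16.0, 71.0], 187)]
206 [([518.0, 10.0, 71.0], 188), ([523.0, 13.0, 75.0], 184), ([529.0, 13.0, 71.0], 188)]
212 [([518.0, 10.0, 82.0], 177), ([523.0, 12.0, 85.0], 174), ([529.0, 13.0, 82.0], 177)]
218 [([518.0, 10.0, 90.0], 169), ([524.0, 11.0, 90.0], 170), ([529.0, 13.0, 91.0], 169)]
224 [([519.0, 7.0, 91.0], 170), ([524.0, 9.0, 92.0], 168), ([529.0, 11.0, 92.0], 168)]
230 [([520.0, 4.0, 90.0], 171), ([525.0, 6.0, 91.0], 170), ([530.0, 8.0, 91.0], 170)]
236 [([521.0, 2.0, 91.0], 171), ([526.0, 3.0, 91.0], 171), ([531.0, 5.0, 92.0], 170)]
242 [([522.0, -1.0, 91.0], 172), ([527.0, 0.0, 91.0], 172), ([532.0, 2.0, 91.0], 172)]
248 [([522.0, -4.0, 91.0], 172), ([528.0, -2.0, 91.0], 172), ([533.0, -1.0, 91.0], 172)]
254 [([521.0, 5.0, 120.0], 141), ([525.0, 6.0, 119.0], 143), ([529.0, 8.0, 121.0], 141)]
260 [([521.0, 5.0, 126.0], 136), ([525.0, 6.0, 125.0], 137), ([529.0, 7.0, 125.0], 138)]
266 [([521.0, 5.0, 130.0], 132), ([525.0, 6.0, 131.0], 131), ([529.0, 8.0, 131.0], 131)]
272 [([521.0, 5.0, 136.0], 126), ([525.0, 7.0, 137.0], 126), ([529.0, 8.0, 136.0], 126)]
278 [([521.0, 5.0, 141.0], 122), ([525.0, 6.0, 141.0], 122), ([529.0, 7.0, 139.0], 124)]
284 [([521.0, 5.0, 145.0], 118), ([525.0, 7.0, 145.0], 117), ([528.0, 7.0, 145.0], 118)]
290 [([521.0, 5.0, 147.0], 116), ([525.0, 5.0, 147.0], 116), ([528.0, 7.0, 149.0], 114)]
296 [([521.0, 6.0, 154.0], 109), ([525.0, 4.0, 148.0], 115), ([528.0, 8.0, 154.0], 109)]
```

The tips measure z≈117 while the TCP reads 72, so the real fingertips sit about 45 mm above the reported TCP (horizontally they agree). I'll open, descend about 45 mm more, and check.

```bash

python3 -m pendant '[[0.8,0,0,0,0],[0.8,0,0,0,0],[0.8,0,0,0,0],[0.8,0,0,0,0],[0.8,0,0,0,0],[0.8,0,0,0,0],[0.8,0,0,0,0]]'
python3 -m pendant '[[0.8,0,0,15,0],[0.8,0,0,15,0],[0.8,0,0,12,0],[0.8,0,0,0,0]]'
python3 - <<'E'
from h import *
p,d,P=snap("wrist");cv2.imwrite("pics/w3.png",p)
print(P[::6,180:230:10,2].round()[25:60])
E
```

```text
time: 4.45
tool_pos: [528.2, -4.3, 71.9]
tcp_rot: [180.0, 0.0, 16.6]
ft_force: [-0.5, 0.1, 0.8]
finger_gap: 68.2
time: 4.85
tool_pos: [525.5, -4.0, 26.4]
tcp_rot: [-179.9, 0.3, 16.6]
ft_force: [-0.4, 0.3, -0.5]
finger_gap: 68.3
[[  0.   1.   2.   0.  10.]
 [  1.   1.   1.   2.  11.]
 [  0.   2.   2.  10.  11.]
 [  1.   1.   0.  11.  12.]
 [  1.   1.   9.  12.  11.]
 [  1.   1.  12.  11. 207.]
 [  1.   1.  13.  11.  12.]
 [  1.  -0.  11.  11.  12.]
 [  1.  10.  12.  11.  12.]
 [  1.  10.  11.  12.  11.]
 [  1.  12.  10.  12.  12.]
 [  2.  10.  11.  11.  12.]
 [  2.  10.  12.  12.  11.]
 [  1.  11.  11.  12.  30.]
 [  1.  12.  10.  11.  30.]
 [  2.  10.  11.  11.  51.]
 [  1.   1.  11.  11.  50.]
 [  0.   1.  11.  31.  51.]
 [ 77.  78.  11.  31.  51.]
 [ 82.  80.  11.  31.  51.]
 [ 88.  80.   1.  31.  31.]
 [ 93.  81.   1.  30.  31.]
 [ 93.  83.   1.  10.  11.]
 [ 94.  81.   0.   1.  11.]
 [ 94.  82.   1.  -1.   1.]
 [ 95.  83.   2.   0.   1.]
 [ 96.  84.   1.   1.   1.]
 [ 96.  84.   0.   2.  -0.]
 [ 95.  84.   1.   0.  -0.]
 [ 96.   1.   2.   0.   1.]
 [ 97.   1.   1.   1.   0.]
 [ 98.   1.   1.   2.   1.]
 [ 99.   1.   1.  -0.   2.]
 [ -1.   1.   2.   1.   2.]
 [  1.   1.   0.   1.   1.]]
```

View pics/w3.png

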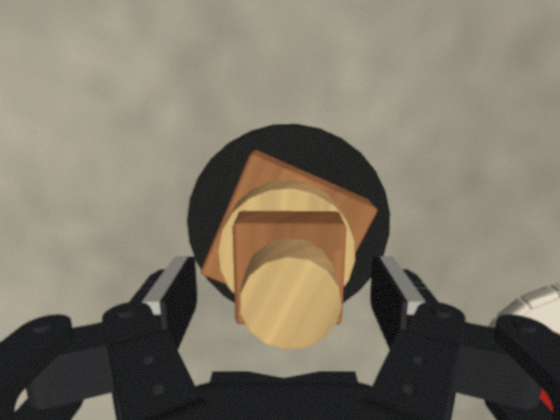

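The jaws straddle the lid, and the tips (px 190,260) measure z≈77 against a lid spanning 70–90. Closing.

```bash

python3 -m pendant '[[0.8,0,0,1,0],[0.3,0,0,0,0],[0,0,0,0,0],[0,0,0,0,0],[0,0,0,0,0],[0,0,0,0,0],[0,0,0,0,0],[0,0,0,0,0]]' 25
python3 -m pendant '[[0,0,0,-10,0],[0,0,0,-30,0],[0,0,0,-50,0],[0,0,0,-50,0],[0,0,0,-30,0],[0,0,0,0,0]]'
python3 - <<'E'
from h import *
p,d,P=snap("wrist");cv2.imwrite("pics/w4.png",p)
go(434,274,200)
E
```

```text
time: 5.7
tool_pos: [528.8, -4.3, 29.8]
tcp_rot: [180.0, -0.1, 16.6]
ft_force: [-1.4, 0.6, 5.3]
finger_gap: 41.9
time: 6.3
tool_pos: [531.6, -4.6, 206.0]
tcp_rot: [179.8, -0.6, 16.6]
ft_force: [0.8, -0.3, 0.1]
finger_gap: 41.8
from [530.2  -4.4 202.7] [179.9  -0.3  16.6] t 6.3 shift [ -12.7 -294.3    1.9]
```

View pics/w4.png

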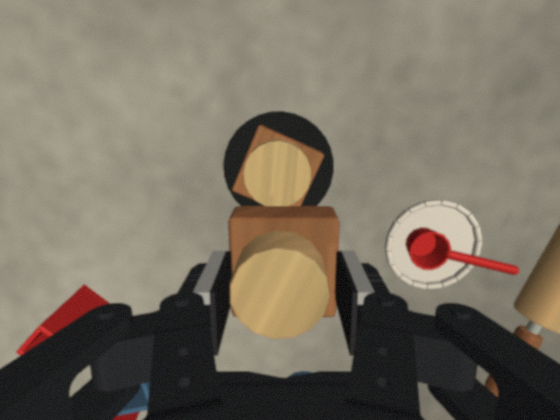

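Both small lids came up together: the jaws hold the small square one, with the round one riding on top. Measuring where they sit relative to the tips.

```bash

python3 - <<'E'
from h import *
s=r.sense();print(s["tool_pos"],s["finger_gap"])
p,d,P=snap("wrist")
w=P.reshape(-1,3)
M=R.from_euler('xyz',s["tcp_rot"],degrees=True).as_matrix();Q=(P-s["tool_pos"])@M
print("tool coords col 285 rows 205..345:");print(Q[205:345:6,285].round(0).tolist())
for u in (215,222,228,340,346,352):print(u,Q[240:290:5,u].round(0).tolist())
p,d,P=snap("scene");cv2.imwrite("pics/s5.png",cv2.resize(p[140:320,200:400],None,fx=4,fy=3.33))
E
```

```text
[530.15415484  -4.43120006 202.70359395] 41.87982587526443
tool coords col 285 rows 205..345:
[[1.0, 23.0, 151.0], [0.0, -23.0, -33.0], [-0.0, -23.0, -40.0], [-0.0, -21.0, -41.0], [0.0, -18.0, -41.0], [-0.0, -18.0, -48.0], [-0.0, -18.0, -54.0], [-0.0, -18.0, -60.0], [-0.0, -17.0, -62.0], [-0.0, -15.0, -62.0], [-0.0, -12.0, -61.0], [-0.0, -9.0, -59.0], [-0.0, -8.0, -61.0], [-0.0, -6.0, -61.0], [-0.0, -4.0, -62.0], [-0.0, -1.0, -62.0], [-0.0, 2.0, -60.0], [-0.0, 4.0, -61.0], [-0.0, 6.0, -61.0], [-0.0, 9.0, -61.0], [-0.0, 12.0, -60.0], [-0.0, 14.0, -61.0], [-0.0, 16.0, -60.0], [2.0, 204.0, 203.0]]
215 [[-74.0, 76.0, 202.0], [-74.0, 82.0, 201.0], [-75.0, 88.0, 202.0], [-26.0, -11.0, -49.0], [-25.0, -12.0, -55.0], [-25.0, -11.0, -58.0], [-24.0, -11.0, -62.0], [-23.0, -11.0, -66.0], [-23.0, -10.0, -68.0], [-22.0, -11.0, -74.0]]
222 [[-66.0, 76.0, 201.0], [-67.0, 82.0, 202.0], [-67.0, 88.0, 203.0], [-24.0, -11.0, -48.0], [-23.0, -11.0, -53.0], [-22.0, -11.0, -58.0], [-22.0, -11.0, -62.0], [-21.0, -10.0, -64.0], [-22.0, -8.0, -63.0], [-21.0, -7.0, -65.0]]
228 [[-60.0, 76.0, 201.0], [-60.0, 81.0, 201.0], [-60.0, 88.0, 202.0], [-22.0, -11.0, -48.0], [-22.0, -9.0, -48.0], [-21.0, -7.0, -50.0], [-21.0, -6.0, -51.0], [-21.0, -4.0, -51.0], [-22.0, -2.0, -51.0], [-22.0, 1.0, -51.0]]
340 [[61.0, 77.0, 204.0], [61.0, 82.0, 203.0], [61.0, 88.0, 202.0], [21.0, -11.0, -49.0], [20.0, -10.0, -50.0], [20.0, -8.0, -52.0], [20.0, -7.0, -53.0], [20.0, -5.0, -53.0], [20.0, -3.0, -53.0], [20.0, -1.0, -54.0]]
346 [[67.0, 76.0, 202.0], [68.0, 82.0, 202.0], [68.0, 88.0, 202.0], [23.0, -11.0, -49.0], [22.0, -11.0, -54.0], [22.0, -10.0, -56.0], [21.0, -11.0, -63.0], [20.0, -11.0, -65.0], [20.0, -9.0, -66.0], [20.0, -8.0, -67.0]]
352 [[74.0, 77.0, 204.0], [74.0, 82.0, 202.0], [74.0, 88.0, 203.0], [25.0, -11.0, -49.0], [24.0, -11.0, -53.0], [24.0, -11.0, -57.0], [23.0, -11.0, -62.0], [22.0, -11.0, -65.0], [21.0, -11.0, -70.0], [21.0, -11.0, -73.0]]
```

View pics/s5.png

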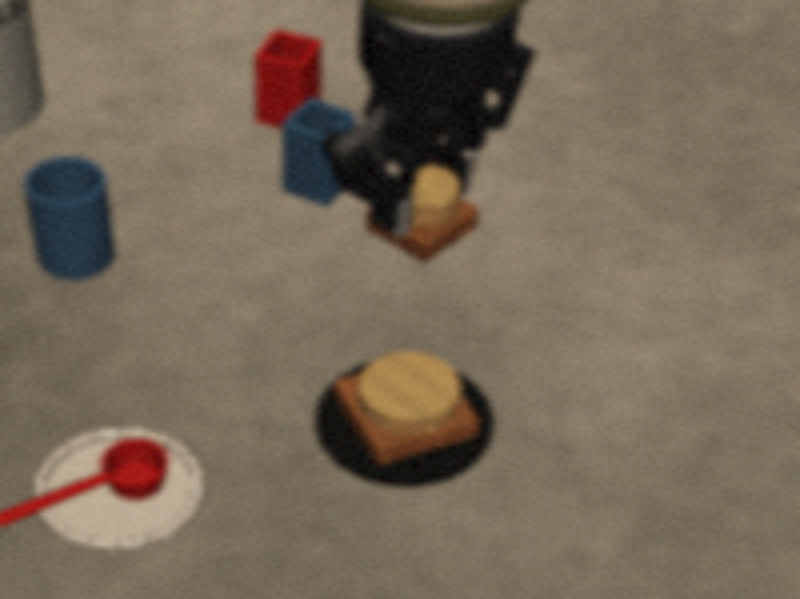

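The square's top sits 41 mm above the TCP and the pads' visible ends are about there too, so the working end of the pads is around 40 mm behind the reported TCP. I'll set both lids back where they were, then regrip higher in steps.

```bash

python3 -m pendant '[[0,0,0,40,0],[0,0,0,45,0],[0,0,0,45,0],[0,0,0,20,0],[0,0,0,10,0],[0,0,0,5,0],[0,0,0,3,0],[0,0,0,1,0],[0,0,0,0,0],[0,0,0,0,0]]'
python3 -m pendant '[[0.55,0,0,0,0],[0.65,0,0,0,0],[0.8,0,0,0,0],[0.8,0,0,0,0],[0.8,0,0,0,0]]'
python3 -m pendant '[[0.8,0,0,-12,0],[0.8,0,0,-12,0],[0.6,0,0,0,0],[0,0,0,0,0],[0,0,0,0,0],[0,0,0,0,0],[0,0,0,0,0],[0,0,0,0,0],[0,0,0,0,0]]' 20
python3 - <<'E'
from h import *
p,d,P=snap("wrist");cv2.imwrite("pics/w6.png",p)
w=P.reshape(-1,3);w=w[(abs(w[:,0]-528)<60)&(abs(w[:,1]+4)<60)]
for lo,hi in((24,34),(44,54),(64,74),(84,96)):
    t=w[(w[:,2]>lo)&(w[:,2]<hi)]
    if len(t)>8:print(lo,len(t),rect(t),t[:,2].mean().round(1))
E
```

```text
time: 7.45
tool_pos: [529.0, -4.3, 31.0]
tcp_rot: [180.0, -0.1, 16.6]
ft_force: [0.5, 0.4, -0.2]
finger_gap: 41.6
time: 7.95
tool_pos: [528.2, -4.3, 29.9]
tcp_rot: [180.0, -0.0, 16.6]
ft_force: [0.0, 0.4, 0.1]
finger_gap: 68.1
time: 8.85
tool_pos: [528.0, -4.2, 53.7]
tcp_rot: [-180.0, 0.0, 16.6]
ft_force: [0.1, -0.2, 0.0]
finger_gap: -0.5
24 2916 [526.8  -4.3  67.7  67.9  82.7] 30.6
44 2639 [523.5   3.1  61.4  48.2  22.4] 50.7
64 2949 [528.   -3.1  44.2  44.4  16.6] 70.5
84 2433 [523.5   2.2  35.5  23.5  23.5] 90.4
```

Shut on nothing at TCP 53.7, which brackets the pad ends at 37–41 mm behind the TCP. For the round lid (70–90) I'll use TCP ≈ 34.

```bash

python3 -m pendant '[[0.7,0,0,0,0],[0.7,0,0,0,0],[0.7,0,0,0,0],[0.7,0,0,0,0],[0.7,0,0,0,0],[0.7,0,0,10,0],[0.7,0,0,9.5,0],[0.7,0,0,0,0],[0.5,0,0,0,0]]'
python3 -m pendant '[[0.3,0,0,0,0],[0,0,0,0,0],[0,0,0,0,0],[0,0,0,0,0],[0,0,0,0,0],[0,0,0,-5,0],[0,0,0,-15,0],[0,0,0,-20,0],[0,0,0,0,0]]' 25
python3 - <<'E'
from h import *
s=r.sense()
p,d,P=snap("wrist");cv2.imwrite("pics/w7.png",p)
w=P.reshape(-1,3);w=w[(abs(w[:,0]-528)<60)&(abs(w[:,1]+4)<60)]
for z in range(20,160,10):
    t=w[abs(w[:,2]-z)<5]
    if len(t)>8:print(z,len(t),rect(t))
E
```

```text
time: 9.8
tool_pos: [527.4, -4.2, 33.5]
tcp_rot: [-180.0, 0.1, 16.6]
ft_force: [0.5, -0.4, 0.5]
finger_gap: 46.8
time: 10.7
tool_pos: [531.0, -4.5, 78.8]
tcp_rot: [179.9, -0.3, 16.6]
ft_force: [1.4, 0.5, 0.7]
finger_gap: 35.2
20 173 [530.   29.3   0.7  64.   83.1]
30 2398 [526.9  -4.3  67.9  68.   82.8]
40 183 [520.9  21.1  49.5  12.6  12.1]
50 2144 [523.5   3.   61.2  48.4  22.7]
60 295 [521.9  17.7  42.3   0.9  16.4]
70 3979 [ 5.272e+02 -1.000e-01  4.400e+01  3.790e+01  1.680e+01]
120 682 [527.    6.8  57.9  14.3  15.7]
130 3584 [531.3  -2.1  57.9  35.8  37.9]
140 5986 [528.1  -3.1  34.7  59.3  88.3]
150 1463 [529.8  -4.8  62.4  23.6  16.7]
```

```bash

python3 -m pendant '[[0,0,0,-40,0],[0,0,-20,-45,0],[0,-2,-40,-41,0],[0,-2,-45,0,0],[0,-2,-45,0,0],[0,-2,-45,0,0],[0,-2,-45,0,0],[0,-2,-35,0,0],[0,-1,-19,0,0],[0,0,0,0,0]]'
python3 - <<'E'
from h import *
p,d,P=snap("wrist");cv2.imwrite("pics/w8.png",p)
m=isblue(p)&(d>0)&(abs(P[...,2]-70)<6);t=P[m];print(len(t),rect(t),t.mean(0))
m=isblue(p)&(d>0)&(abs(P[...,2]-35)<45);t=P[m];print(len(t),t.max(0))
go(433,273.5,200)
E
```

```text
time: 11.75
tool_pos: [432.0, 271.1, 194.6]
tcp_rot: [-180.0, 0.1, 16.8]
ft_force: [0.4, -0.6, -0.8]
finger_gap: 35.1
1538 [551.6 255.9 271.1  73.3   2.8] [565.25362002 267.97899106  70.34687551]
4975 [688.14195101 298.53081856  79.96424515]
from [432.7 269.7 194.7] [180.    0.   16.7] t 11.8 shift [ 1.3 -3.5 -5.3]
```

View pics/w8.png

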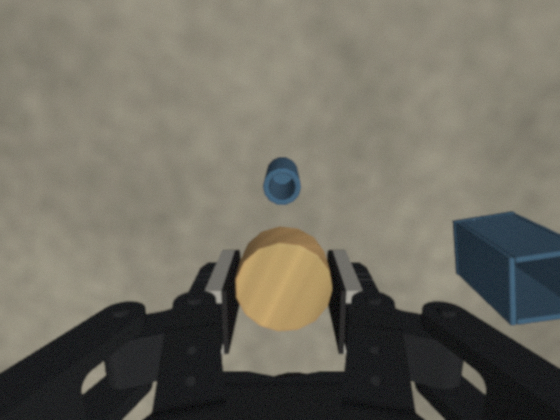

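Lid held cleanly at px (283,280); small round canister rim at (282,187).

```bash
cat >> h.py <<'E'
def canlid(x,y,rim,lidw=None):
    s=r.sense();p,d,P=snap("wrist");print("tcp",s["tool_pos"].round(1),s["tcp_rot"].round(1),"gap",round(s["finger_gap"],1),"t",round(s["time"],1))
    near=(d>0)&(np.hypot(P[...,0]-x,P[...,1]-y)<60)
    t=P[near&isblue(p)&(abs(P[...,2]-rim)<5)]
    if len(t)>9: print("rim",len(t),rect(t),"z",np.median(t[:,2]).round(1))
    M=R.from_euler('xyz',s["tcp_rot"],degrees=True).as_matrix();Q=(P-s["tool_pos"])@M
    wood=(p[...,2].astype(int)>p[...,0]+50)&(d>0)&(Q[...,2]<-10)
    t=P[wood]
    if len(t)>9:
        z=np.percentile(t[:,2],60);t=t[abs(t[:,2]-z)<4];print("held lid",len(t),rect(t),"top z",np.median(t[:,2]).round(1))
    return p
E
python3 - <<'E'
from h import *
canlid(433,273.5,70)
E
```

```text
tcp [432.7 269.7 194.7] [180.    0.   16.7] gap 34.8 t 11.8
rim 587 [429.7 271.1  29.8  30.1  16.6] z 70.7
held lid 6841 [431.7 270.9  35.8  35.1  67.1] top z 251.1
```

```bash

python3 -m pendant '[[0,-2,-1,30,0],[0,0,0,45,0],[0,0,0,40,0],[0,0,0,22,0],[0,0,0,10,0],[0,0,0,0,0],[0,0,0,0,0]]'
python3 - <<'E'
from h import *
p=canlid(430,271,70)
cv2.imwrite("pics/w9.png",p)
E
```

```text
time: 12.55
tool_pos: [432.5, 269.3, 49.6]
tcp_rot: [-180.0, -0.1, 16.5]
ft_force: [0.8, -0.1, 1.2]
finger_gap: 34.9
tcp [432.5 269.3  49.6] [-1.80e+02 -1.00e-01  1.65e+01] gap 34.9 t 12.6
rim 641 [426.  280.8  27.8   9.6  23.5] z 70.4
held lid 6866 [431.5 270.3  35.4  35.3  76.4] top z 106.1
```

View pics/w9.png

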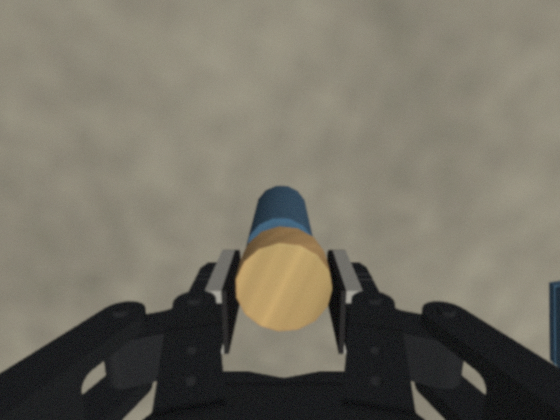

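Lid is about 16 mm above the rim with a 2 mm offset; correct, lower and release.

```bash

python3 -m pendant '[[0,-2,-1,5,0],[0,0,0,5,0],[0,0,0,3,0],[0,0,0,2,0],[0,0,0,0,0],[0,0,0,0,0]]'
python3 - <<'E'
from h import *
p=canlid(430,271,70)
E
```

```text
time: 13.2
tool_pos: [429.6, 270.2, 34.4]
tcp_rot: [-180.0, -0.1, 16.6]
ft_force: [-2.7, -2.2, 10.4]
finger_gap: 34.8
tcp [429.6 270.2  34.4] [-1.80e+02 -1.00e-01  1.66e+01] gap 34.8 t 13.2
held lid 6868 [428.5 271.4  35.3  35.3  65.9] top z 91.0
```

```bash

python3 -m pendant '[[0.45,0,0,-1,0],[0.5,0,0,0,0],[0.7,0,0,0,0],[0.7,0,0,0,0],[0.7,0,0,-20,0],[0.7,0,0,-40,0],[0.7,0,0,-50,0],[0.7,0,0,-50,0],[0.7,0,0,0,0]]'
python3 - <<'E'
from h import *
p=canlid(430,271,70)
s=r.sense();p,d,P=snap("wrist")
t=P[(np.hypot(P[...,0]-430,P[...,1]-271)<50)&(abs(P[...,2]-90)<6)];print("lid",rect(t),t[:,2].mean())
t=P[(np.hypot(P[...,0]-430,P[...,1]-271)<50)&(P[...,2]>5)&(P[...,2]<74)];print("can",t[:,:2].min(0),t[:,:2].max(0))
cv2.imwrite("pics/w10.png",p)
go(527.5,-4,200,16.6)
E
```

```text
time: 14.15
tool_pos: [433.2, 271.8, 202.9]
tcp_rot: [-179.9, -0.8, 16.6]
ft_force: [0.4, 1.3, 1.2]
finger_gap: 59.7
tcp [433.2 271.8 202.9] [-179.9   -0.8   16.6] gap 59.7 t 14.2
lid [428.7 271.1  34.7  35.5  15.7] 90.77969598710035
can [413.30266304 273.43102341] [442.13705445 288.88371076]
from [430.2 270.3 195.9] [-180.    -0.2   16.6] t 14.2 shift [ 14.9 290.7  -4.2] turn -0.0
```

View pics/w10.png

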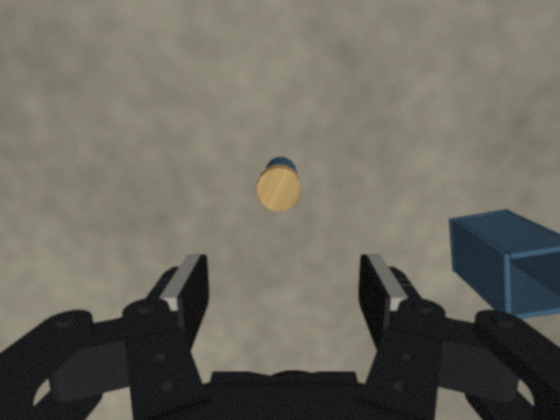

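Step 1 done: lid flat at z 90.8 and centred within ~1 mm (px 279,188). Now the small square lid.

```bash

python3 -m pendant '[[0.8,2,35,0,0],[0.8,2,45,0,0],[0.8,2,45,0,0],[0.8,2,45,0,0],[0.8,2,45,0,0],[0.8,2,40,0,0],[0.8,2,25,0,0],[0.8,1,11,0,0],[0.8,0,0,0,0],[0.8,0,0,0,0]]'
python3 - <<'E'
from h import *
p,d,P=snap("wrist")
w=P.reshape(-1,3);w=w[(abs(w[:,0]-528)<70)&(abs(w[:,1]+4)<70)]
for z in (30,50,70):
    t=w[abs(w[:,2]-z)<5]
    if len(t)>8:print(z,len(t),rect(t))
go(527.5,-4,60)
E
```

```text
time: 15.25
tool_pos: [525.7, -4.0, 193.0]
tcp_rot: [-179.9, 0.1, 16.6]
ft_force: [0.1, 0.2, 1.3]
finger_gap: 68.1
30 1358 [527.1  -4.4  68.1  68.2  82.7]
50 1034 [525.4  -2.2  61.4  59.   54.9]
70 2781 [528.4  -3.2  44.   44.7  15.9]
from [525.8  -3.6 193.4] [-1.799e+02  1.000e-01  1.660e+01] t 15.3 shift [  1.6   1.  133.4]
```

```bash

python3 -m pendant '[[0.8,2,0,35,0],[0.8,0,0,45,0],[0.8,0,0,45,0],[0.8,0,0,30,0],[0.8,0,0,15,0],[0.8,0,0,9,0],[0.8,0,0,0,0],[0.8,0,0,0,0]]'
```

```text
time: 16.1
tool_pos: [529.9, -4.1, 17.0]
tcp_rot: [179.9, -0.1, 16.6]
ft_force: [0.6, 0.2, 0.3]
finger_gap: 68.5
```

```bash

python3 -m pendant '[[0.6,0,0,0,0],[0.3,0,0,0,0],[0,0,0,0,0],[0,0,0,0,0],[0,0,0,0,0],[0,0,0,0,0],[0,0,0,-5,0],[0,0,0,-15,0],[0,0,0,-20,0],[0,0,0,0,0]]' 30
python3 - <<'E'
from h import *
p=canlid(0,0,70)
p,d,P=snap("wrist")
w=P.reshape(-1,3);w=w[(abs(w[:,0]-528)<70)&(abs(w[:,1]+4)<70)]
for z in (30,50,70):
    t=w[abs(w[:,2]-z)<5]
    if len(t)>8:print(z,len(t),rect(t))
go(453,-237,200)
E
```

```text
time: 17.1
tool_pos: [531.1, -4.6, 59.3]
tcp_rot: [179.9, -0.3, 16.6]
ft_force: [-0.2, -0.0, 0.4]
finger_gap: 43.5
tcp [531.1  -4.6  59.3] [179.9  -0.3  16.6] gap 43.5 t 17.1
held lid 12768 [529.8  -2.9  44.2  44.5  17. ] top z 113.1
30 2696 [526.7  -4.2  67.7  67.8  82.8]
50 3887 [517.6   9.5  61.4  31.5  33.7]
from [529.2  -4.4  56.3] [ 1.80e+02 -1.00e-01  1.66e+01] t 17.2 shift [-139.2  201.3 -143.8]
```

```bash

python3 -m pendant '[[0,0,0,-40,0],[0,-10,15,-40,0],[0,-20,30,-34,0],[0,-24,35,-30,0],[0,-24,35,0,0],[0,-24,35,0,0],[0,-20,30,0,0],[0,-17,21,0,0],[0,0,0,0,0],[0,0,0,0,0]]'
python3 - <<'E'
from h import *
p=canlid(453,-237,80);cv2.imwrite("pics/w11.png",p)
E
```

```text
time: 18.2
tool_pos: [452.5, -235.0, 197.1]
tcp_rot: [-179.9, 0.0, 16.5]
ft_force: [0.7, 0.2, -0.9]
finger_gap: 43.3
tcp [ 452.5 -235.   197.1] [-179.9    0.    16.5] gap 43.3 t 18.2
rim 679 [ 449.  -243.    36.8   34.6   28.3] z 80.7
held lid 12707 [ 451.4 -233.3   44.    43.9   16.8] top z 251.0
```

View pics/w11.png

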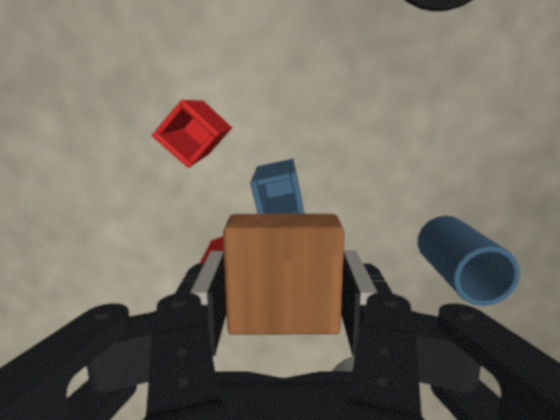

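The small square canister (px 275,190) is partly hidden under the lid (285,275); the red look-alikes are at (190,133) and (210,250). I'll turn to its yaw and look from a slight offset.

```bash

python3 -m pendant '[[0,0,10,0,-6],[0,0,20,0,-5.7],[0,0,10,0,0],[0,0,0,0,0],[0,0,0,0,0]]'
python3 - <<'E'
from h import *
p=canlid(449,-243,80)
E
```

```text
time: 18.75
tool_pos: [468.4, -271.0, 197.7]
tcp_rot: [-179.9, 0.0, 28.2]
ft_force: [-0.4, 0.0, -0.1]
finger_gap: 43.0
tcp [ 468.4 -271.   197.7] [-179.9    0.    28.2] gap 43.0 t 18.8
rim 986 [ 449.5 -244.2   36.8   36.8   28.5] z 80.7
held lid 12715 [ 466.9 -269.3   43.9   44.3   28.6] top z 251.6
```

```bash

python3 -m pendant '[[0,-1,-10,30,0],[0,-1,-10,40,0],[0,-1,-10,40,0],[0,0,0,20,0],[0,0,0,7,0],[0,0,0,0,0],[0,0,0,0,0],[0,0,0,0,0]]'
python3 - <<'E'
from h import *
p=canlid(449.5,-244.2,80)
p,d,P=snap("top");q=p.astype(int);m=(q[...,2]>q[...,1]+60)&(d>0)
t=P[m&(np.hypot(P[...,0]-449,P[...,1]+244)<130)];a=np.radians(28.4)
D=t-[449.5,-244.2,0];x=D[:,:2]@[np.cos(a),np.sin(a)];y=D[:,:2]@[np.sin(a),-np.cos(a)]
for s in (x>0,x<0):
  if s.any():print("red",x[s].min(),x[s].max(),y[s].min(),y[s].max(),t[s][:,2].max())
E
```

```text
time: 19.6
tool_pos: [452.9, -247.8, 63.1]
tcp_rot: [179.8, -0.1, 28.3]
ft_force: [-0.1, 0.2, 0.0]
finger_gap: 43.0
tcp [ 452.9 -247.8   63.1] [ 1.798e+02 -1.000e-01  2.830e+01] gap 43.0 t 19.6
rim 994 [ 441.8 -230.5   36.7    5.9   29. ] z 80.5
held lid 12726 [ 445.5 -249.1   56.9   44.5   28.4] top z 117.0
```

```bash

python3 -m pendant '[[0,-1,-2.5,5,0],[0,0,0,5,0],[0,0,0,4,0],[0,0,0,2,0],[0,0,0,0,0],[0,0,0,0,0],[0,0,0,0,0]]'
python3 - <<'E'
from h import *
p=canlid(449.5,-244.2,80)
E
```

```text
time: 20.4
tool_pos: [449.8, -245.8, 47.0]
tcp_rot: [179.9, 0.0, 28.3]
ft_force: [-7.4, 3.6, 18.7]
finger_gap: 43.0
tcp [ 449.8 -245.8   47. ] [179.9   0.   28.3] gap 43.0 t 20.4
held lid 12750 [ 448.3 -244.3   43.7   44.4   28.1] top z 101.0
```

```bash

python3 -m pendant '[[0,0,0,-1,0],[0.55,0,0,0,0],[0.6,0,0,0,0],[0.65,0,0,0,0],[0.65,0,0,0,0],[0.65,0,0,-20,0],[0.65,0,0,-40,0],[0.65,0,0,-50,0],[0.65,0,0,-40,0],[0.65,0,0,0,0]]'
python3 - <<'E'
from h import *
p=canlid(449.5,-244,80)
p,d,P=snap("wrist")
t=P[(np.hypot(P[...,0]-449,P[...,1]+244)<50)&(abs(P[...,2]-100)<6)];print("lid",rect(t),t[:,2].mean())
go(526.5,-3,200,16.6)
p,d,P=snap("top")
w=P.reshape(-1,3);w=w[(abs(w[:,0]-528)<70)&(abs(w[:,1]+4)<70)]
for z in (30,50):
    t=w[abs(w[:,2]-z)<5];print(z,len(t),rect(t))
E
```

```text
time: 21.45
tool_pos: [452.8, -247.4, 203.5]
tcp_rot: [179.4, -0.3, 28.3]
ft_force: [0.9, -0.1, 0.6]
finger_gap: 55.8
tcp [ 452.8 -247.4  203.5] [179.4  -0.3  28.3] gap 55.8 t 21.4
held lid 14 [ 424.5 -255.1    1.    10.2   33.9] top z 246.2
lid [ 448.5 -244.3   44.    44.7   28.3] 100.7917606633656
from [ 450.2 -245.7  197.3] [ 1.799e+02 -1.000e-01  2.830e+01] t 21.6 shift [ 182.2 -177.6   -2.9] turn 11.7
30 261 [528.1  -5.1  68.2  67.7  82.6]
50 544 [527.4  -3.8  59.5  59.1  45.9]
```

Step 2 done: lid at z 100.8, yaw 28.3 vs can 28.5. Now the big round lid.

```bash

python3 -m pendant '[[1,24,-24,0,0],[1,32,-31,0,0],[1,32,-31,0,0],[1,32,-31,0,0],[1,32,-31,0,0],[1,20,-20,0,0],[1,10,-10,0,0],[1,0,0,0,0],[1,0,0,0,0]]'
python3 - <<'E'
from h import *
p,d,P=snap("wrist")
w=P.reshape(-1,3);w=w[(abs(w[:,0]-528)<70)&(abs(w[:,1]+4)<70)]
for z in (30,50):
    t=w[abs(w[:,2]-z)<5];print(z,len(t),rect(t))
go(526.5,-3,40)
E
```

```text
time: 22.5
tool_pos: [524.6, -2.7, 194.8]
tcp_rot: [-180.0, 0.1, 28.3]
ft_force: [-0.3, -0.5, -0.5]
finger_gap: 85.5
30 1391 [527.1  -4.4  68.2  68.2  82.7]
50 3769 [526.2  -2.7  61.   60.9  18.6]
from [524.7  -3.2 195.1] [-1.80e+02  1.00e-01  2.82e+01] t 22.6 shift [  1.9   0.7 155.1]
```

```bash

python3 -m pendant '[[1,1.5,0.5,35,0],[1,0,0,45,0],[1,0,0,45,0],[1,0,0,35,0],[1,0,0,20,0],[1,0,0,14,0],[1,0,0,10,0],[1,0,0,0,0],[1,0,0,0,0]]'
python3 -m pendant '[[0.7,0,0,0,0],[0.5,0,0,0,0],[0.5,0,0,0,0],[0.5,0,0,0,0],[0.5,0,0,0,0],[0.5,0,0,-5,0],[0.5,0,0,-15,0],[0.5,0,0,-20,0],[0.5,0,0,0,0]]' 30
python3 - <<'E'
from h import *
p=canlid(0,0,70)
p,d,P=snap("wrist")
w=P.reshape(-1,3);w=w[(abs(w[:,0]-528)<70)&(abs(w[:,1]+4)<70)]
for z in (30,50):
    t=w[abs(w[:,2]-z)<5]
    if len(t)>8:print(z,len(t),rect(t))
go(630,-252,200)
E
```

```text
time: 23.45
tool_pos: [527.8, -2.3, -6.9]
tcp_rot: [180.0, -0.1, 28.3]
ft_force: [-0.2, 0.9, 0.9]
finger_gap: 85.4
time: 24.35
tool_pos: [529.9, -2.1, 36.2]
tcp_rot: [179.8, -0.3, 28.3]
ft_force: [0.8, 0.3, 0.2]
finger_gap: 60.6
tcp [529.9  -2.1  36.2] [179.8  -0.3  28.3] gap 60.6 t 24.4
held lid 20590 [529.   -2.4  61.2  61.3  74.9] top z 93.4
30 5241 [526.7  -3.9  67.2  67.8  82.8]
from [527.8  -2.   33.2] [ 1.799e+02 -1.000e-01  2.830e+01] t 24.4 shift [ -28.2  268.8 -166.6]
```

```bash

python3 -m pendant '[[0,0,0,-40,0],[0,-3,25,-42,0],[0,-4,35,-35,0],[0,-4,40,-25,0],[0,-4,45,-25,0],[0,-4,45,0,0],[0,-4,45,0,0],[0,-3,40,0,0],[0,-2,25,0,0],[0,0,0,0,0]]'
python3 -m pendant '[[0,0,0,0,0],[0,0,0,0,0]]'
python3 - <<'E'
from h import *
p=canlid(630,-252,90)
p,d,P=snap("wrist");cv2.imwrite("pics/w12.png",p)
E
```

```text
time: 25.45
tool_pos: [643.3, -281.3, 195.5]
tcp_rot: [-179.9, 0.1, 28.1]
ft_force: [-0.4, 0.3, 0.0]
finger_gap: 60.7
time: 25.65
tool_pos: [643.5, -277.0, 197.5]
tcp_rot: [-179.9, 0.0, 28.3]
ft_force: [0.3, 0.3, -0.7]
finger_gap: 60.8
tcp [ 643.5 -277.   197.5] [-179.9    0.    28.3] gap 60.8 t 25.6
rim 1229 [ 632.7 -256.3   51.6   51.8   28.2] z 90.8
held lid 20474 [ 643.1 -277.3   61.1   61.4   61.1] top z 254.6
```

View pics/w12.png

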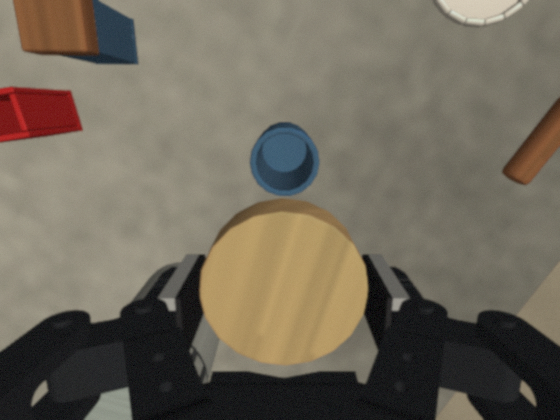

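Rim fully visible at px (285,160), lid at (285,280).

```bash

python3 -m pendant '[[0,0.8,-8,30,0],[0,0,-8,40,0],[0,0,-7.4,35,0],[0,0,0,18,0],[0,0,0,8,0],[0,0,0,0,0],[0,0,0,0,0],[0,0,0,0,0]]'
python3 - <<'E'
from h import *
p=canlid(632.7,-256.3,90)
E
```

```text
time: 26.55
tool_pos: [635.1, -258.1, 69.9]
tcp_rot: [179.8, -0.1, 28.3]
ft_force: [-0.1, 0.2, -0.7]
finger_gap: 60.8
tcp [ 635.1 -258.1   69.9] [ 1.798e+02 -1.000e-01  2.830e+01] gap 60.8 t 26.6
rim 524 [ 622.6 -236.3   37.2    7.9   26.8] z 90.1
held lid 20459 [ 634.5 -258.4   61.1   61.5   58.3] top z 127.1
```

```bash

python3 -m pendant '[[0,-0.6,-2,5,0],[0,0,0,5,0],[0,0,0,3,0],[0,0,0,2,0],[0,0,0,0,0],[0,0,0,0,0],[0,0,0,0,0]]'
python3 - <<'E'
from h import *
p=canlid(632.7,-256.3,90)
E
```

```text
time: 27.3
tool_pos: [632.3, -256.0, 53.8]
tcp_rot: [179.9, -0.0, 28.3]
ft_force: [-5.0, 1.8, 9.2]
finger_gap: 60.6
tcp [ 632.3 -256.    53.8] [179.9  -0.   28.3] gap 60.6 t 27.3
held lid 20430 [ 631.8 -256.3   61.2   61.4   59.3] top z 111.1
```

Seated with 9 N. Release, rise, check.

```bash

python3 -m pendant '[[0.78,0,0,-0.5,0],[0.85,0,0,0,0],[0.95,0,0,0,0],[0.95,0,0,0,0],[0.95,0,0,0,0],[0.95,0,0,-20,0],[0.95,0,0,-40,0],[0.95,0,0,-50,0],[0.95,0,0,-35,0],[0.95,0,0,0,0]]'
python3 - <<'E'
from h import *
p,d,P=snap("wrist")
t=P[(np.hypot(P[...,0]-632,P[...,1]+256)<60)&(abs(P[...,2]-110)<6)];print("lid",rect(t),t[:,2].mean())
go(527.1,-4.3,200,-7.3)
E
```

```text
time: 28.35
tool_pos: [635.4, -257.3, 206.4]
tcp_rot: [179.4, -0.4, 28.3]
ft_force: [-0.1, 0.2, -0.3]
finger_gap: 81.1
lid [ 632.1 -256.1   60.8   61.1    3.5] 110.8945283944723
from [ 634.2 -256.7  202.6] [179.6  -0.3  28.3] t 28.4 shift [  25.3 -273.     1. ] turn 35.6
```

```bash

python3 -m pendant '[[1,3,-35,0,0],[1,4,-45,0,0],[1,4,-45,0,0],[1,4,-45,0,0],[1,4,-45,0,0],[1,3,-38,0,0],[1,3,-20,0,0]]'
python3 -m pendant '[[1,0,0,0,7],[1,0,0,0,8],[1,0,0,0,8],[1,0,0,0,8],[1,0,0,0,4.6],[1,0,0,0,0],[1,0,0,0,0]]'
python3 - <<'E'
from h import *
p,d,P=snap("wrist")
w=P.reshape(-1,3);w=w[(abs(w[:,0]-528)<70)&(abs(w[:,1]+4)<70)]
t=w[abs(w[:,2]-30)<5];a=rect(t);print(len(t),a)
go(a[0],a[1],-30,-7.3)
E
```

```text
time: 29.1
tool_pos: [522.5, -0.7, 196.1]
tcp_rot: [-179.9, 0.1, 28.4]
ft_force: [1.2, -0.1, 0.0]
finger_gap: 85.1
time: 29.8
tool_pos: [524.1, -3.3, 196.6]
tcp_rot: [180.0, 0.1, -7.2]
ft_force: [0.6, 0.2, 0.4]
finger_gap: 85.4
5145 [527.1  -4.6  68.1  68.3  82.4]
from [524.2  -3.3 196.9] [ 1.8e+02  1.0e-01 -7.2e+00] t 29.9 shift [  3.3   0.9 226.9] turn 0.1
```

```bash

python3 -m pendant '[[1,2.5,0.9,35,0],[1,0,0,45,0],[1,0,0,45,0],[1,0,0,45,0],[1,0,0,25,0],[1,0,0,18,0],[1,0,0,12,0],[1,0,0,0,0],[1,0,0,0,0]]'
python3 -m pendant '[[0.8,0,0,0,0],[0.6,0,0,0,0],[0.6,0,0,0,0],[0.6,0,0,0,0],[0.6,0,0,0,0],[0.6,0,0,-5,0],[0.6,0,0,-15,0],[0.6,0,0,-20,0],[0.6,0,0,0,0]]' 35
python3 - <<'E'
from h import *
p=canlid(0,0,70)
go(643,226,210)
E
```

```text
time: 30.75
tool_pos: [527.5, -4.6, -26.6]
tcp_rot: [-180.0, -0.0, -7.3]
ft_force: [0.0, -0.4, -0.7]
finger_gap: 85.5
time: 31.65
tool_pos: [529.9, -4.9, 16.7]
tcp_rot: [-180.0, -0.3, -7.3]
ft_force: [0.5, 0.9, -0.0]
finger_gap: 66.9
tcp [529.9  -4.9  16.7] [-180.    -0.3   -7.3] gap 66.9 t 31.6
held lid 31458 [529.   -4.6  68.2  68.4  82.9] top z 73.1
from [529.   -4.8  15.2] [-180.    -0.3   -7.3] t 31.7 shift [  84.5 -243.4 -194.4]
```

```bash

python3 -m pendant '[[0,0,0,-40,0],[0,8,-15,-45,0],[0,12,-30,-38,0],[0,14,-38,-30,0],[0,14,-38,-25,0],[0,14,-38,-16,0],[0,14,-38,0,0],[0,8,-27,0,0],[0,5,-15,0,0],[0,0,0,0,0]]'
python3 -m pendant '[[0,0,0,0,-7],[0,0,0,0,-8],[0,0,0,0,-8],[0,0,0,0,-8],[0,0,0,0,0],[0,0,0,0,0]]'
python3 - <<'E'
from h import *
p=canlid(654,262,100);cv2.imwrite("pics/w13.png",p)
E
```

```text
time: 32.7
tool_pos: [645.2, 222.9, 204.8]
tcp_rot: [180.0, 0.1, -7.2]
ft_force: [-1.0, -0.8, -0.9]
finger_gap: 67.1
time: 33.3
tool_pos: [645.3, 220.0, 206.2]
tcp_rot: [180.0, 0.0, 23.4]
ft_force: [-0.5, -0.8, -1.7]
finger_gap: 66.7
tcp [645.3 220.  206.2] [180.    0.   23.4] gap 66.7 t 33.3
rim 1896 [653.1 259.7  58.7  59.2  26.6] z 100.8
held lid 31400 [644.8 220.3  68.   68.4  23.7] top z 262.5
```

View pics/w13.png

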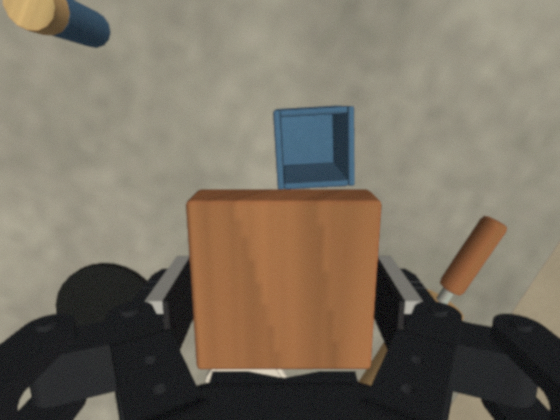

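The can mouth is fully visible at px (315,147); the lid at (285,280) needs about 3° more turn.

```bash

python3 -m pendant '[[0,0,0,0,-2.9],[0,9,-11,20,0],[0,8,-11,40,0],[0,8,-9.6,40,0],[0,0,0,20,0],[0,0,0,8,0],[0,0,0,0,0],[0,0,0,0,0],[0,0,0,0,0]]'
python3 - <<'E'
from h import *
p=canlid(653.1,259.7,100)
E
```

```text
time: 34.25
tool_pos: [655.3, 260.7, 80.9]
tcp_rot: [180.0, -0.2, 26.5]
ft_force: [1.4, 0.8, -0.7]
finger_gap: 67.1
tcp [655.3 260.7  80.9] [180.   -0.2  26.5] gap 67.1 t 34.2
rim 88 [6.399e+02 2.863e+02 5.630e+01 4.000e-01 2.660e+01] z 95.7
held lid 31322 [654.6 260.8  67.7  68.3  26.7] top z 137.3
```

```bash

python3 -m pendant '[[0,-0.8,0,5,0],[0,0,0,5,0],[0,0,0,3,0],[0,0,0,1.5,0],[0,0,0,0,0],[0,0,0,0,0],[0,0,0,0,0]]'
python3 - <<'E'
from h import *
p=canlid(653.1,259.7,100)
E
```

```text
time: 35.0
tool_pos: [653.4, 260.0, 64.6]
tcp_rot: [180.0, -0.0, 26.6]
ft_force: [-1.8, -0.7, 5.8]
finger_gap: 67.0
tcp [653.4 260.   64.6] [180.   -0.   26.6] gap 67.0 t 35.0
held lid 31346 [652.7 259.9  67.7  68.8  26.5] top z 121.0
```

```bash

python3 -m pendant '[[0.85,0,0,0,0],[0.92,0,0,0,0],[1,0,0,0,0],[1,0,0,0,0],[1,0,0,0,0],[1,0,0,-20,0],[1,0,0,-40,0],[1,0,0,-50,0],[1,0,0,-35,0],[1,0,0,0,0]]'
python3 -m pendant '[[1,0,20,0,0],[1,0,40,0,0],[1,0,40,0,0],[1,0,40,0,0],[1,0,20,0,0],[1,0,0,0,0],[1,0,0,0,0]]'
python3 - <<'E'
from h import *
for n in("wrist","top","scene"):
    p,d,P=snap(n);cv2.imwrite(f"pics/f_{n}.png",p)
    for k,x,y,z in(("sr",430,271,90),("ss",449.5,-244,100),("br",632.7,-256.3,110),("bs",653,260,120)):
        t=P[(np.hypot(P[...,0]-x,P[...,1]-y)<60)&(abs(P[...,2]-z)<8)&(d>0)]
        if len(t)>30:print(n,k,rect(t),t[:,2].mean().round(1))
    
print(r.sense()["ft_force"],r.sense()["time"])
E
```

```text
time: 36.05
tool_pos: [656.6, 261.1, 217.9]
tcp_rot: [179.9, -0.7, 26.6]
ft_force: [0.2, -0.3, 1.3]
finger_gap: 85.3
time: 36.75
tool_pos: [724.2, 116.5, 207.5]
tcp_rot: [-179.9, 0.1, 26.5]
ft_force: [-0.0, 0.2, 0.6]
finger_gap: 85.0
wrist bs [667.  230.5  67.8   4.2  26.6] 118.8
top ss [ 449.7 -244.9   44.1   44.4   28.4] 99.3
top br [ 632.3 -255.9   60.    58.9   48.1] 109.5
top bs [651.6 259.2  69.8  69.7  25.8] 119.5
scene sr [429.4 272.6  34.9  33.8   2.9] 88.5
scene ss [ 448.9 -225.6   49.8   25.     1.9] 96.7
scene br [ 648.6 -257.7   62.7   29.3   70.1] 107.2
scene bs [654.2 261.8  71.2  70.   27.1] 118.6
[ 0.81499402  0.92979021 -0.04752978] 36.9
```

View pics/f_scene.png

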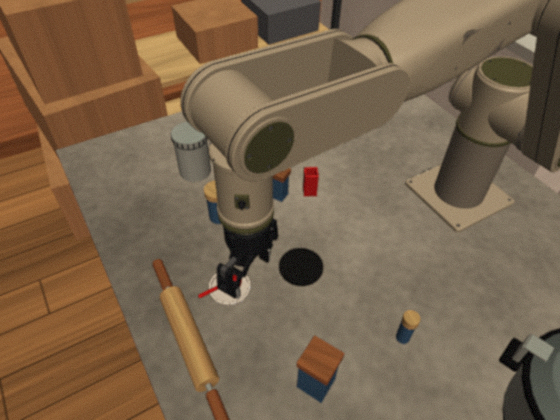

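All four lids are on their canisters (scene px: 410,318; 320,357; 280,172; 212,190), the steel canister and spoon rest are in place, and the robot is clear.

```bash
python3 -c "
from bench import hand_in
print(hand_in())"
```

```text
the job is handed in; nothing more can be done
None
```

All four lids are on their own canisters, placed in the required order from the top of the stack down. I handed the job in at about 37 s of the 99 s allowed; no verdict was reported.

**Final checks:**
- **Lids:** each one lies flat at its seated height, about 1–2 mm from the measured centre of its canister. The square lids are within about 1° of their canisters' sides.
- **Surroundings:** in the last picture the canisters, steel canister and spoon rest all appear upright and where they stood. The robot is clear of everything, and the highest wrist force I saw was about 20 N.

**What went wrong or disagreed:**
- **Finger length:** the fingertips really end about 40 mm behind the reported TCP, not at it. Because of this, the first grasp and a later probe closed on empty air.
- **Double pick-up:** another early grasp lifted the two small lids together. I set them back on the stack and regripped the small round one alone before placing anything.
- **Hidden views:** the last scene picture partly hides the small square and big round lids. I rely on the top-camera and wrist-camera readings for those two, and they agree.

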